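# Free a jammed test coupon from the feed chute and weigh it

### The job

A flat brass test coupon has jammed crosswise in the narrowing part of the feed chute, its two ends caught under the steel lips. Push it back up the chute until it is clear of the lips, lift it out and lay it flat in the centre of the round pan of the small open white balance at the right (not the one with the glass housing), gently, so that the sprung pan is never pressed down to its stop. Leave the glass beaker standing where it is.

Things in the scene. Friction and masses are not known exactly. Their poses are not given: they have to be found in the camera images.
- coupon: Flat brass dog-bone test coupon, 120 mm long (its y), 16 mm thick (z), about 0.22 kg. End pieces 34 mm wide (x), 30 mm long; the waist between them 20 mm wide, 60 mm long. Origin: centre of the underside; z normal to the flat face. It starts flat on the chute's sloping floor, across the chute, its ends within 5 mm of the converging walls.
- chute: Fixed aluminium chute on a grey stand, 290 mm long, 160 wide. Origin on the bench under its middle; z up, x level and towards the upper end, y across. Floor rises to +x at 12 degrees, 70 mm above the bench over the origin; call that point s = 0, s (mm) growing up the slope. Floor from s = -140 to 150, ends open. Friction holds the coupon anywhere on the slope.
- throat (a point): Point on the chute's floor, middle line, at s = -80 mm (axes as the chute's). From here down to s = -140 the inside width is 70 mm and nothing lies above; upwards the walls widen straight to 150 mm at s = 0 and stay so to s = 150. Walls 21 mm high, 4 mm thick.
- lip_end (a point): Point on the chute's floor, middle line, at s = 50 mm, where the two steel lips end (axes as the chute's). The lips lie on the walls from s = -60 to 50, reach inwards to 30 mm from the middle line on each side (60 mm open slot between them), underside 21 mm above the floor, 3 mm thick. Above s = 50 the chute is open.
- pan_centre (a point): Centre of the top of the small balance's round steel pan (124 mm across, 4 mm thick, 68 mm above the bench); z up, x away from the display. The pan stands on a fixed white top-loading balance 170 x 150 mm, body 48 mm high, whose middle is 18 mm from the pan centre towards the display.
- pan (a joint): How far the sprung pan is pressed down, m: 0 empty, grows downwards, stop at 0.008. Spring 1500 N/m with a small preload, so the coupon alone presses it down about 1 to 2 mm.
- balance: Large analytical balance with a glass draught shield, fixed behind the work between chute and pan; not used, but an obstacle: 334 (x) x 245 (y) mm, 62 mm high at the front, the glass housing 306 mm high beginning 62 mm in front of its origin (towards the robot) and running back. Origin: centre of its underside on the bench. Cross in front of it.
- beaker: Small clear beaker 46 mm across and 54 mm high, standing loose on the bench between chute and small balance; origin at the centre of its underside.

How it is judged:
On the way, in this order (a step that is already met when the one before it is completed fails the run):
1. the coupon lies in the open upper part of the chute, clear of the lips (x of coupon in the frame of chute between 0.066 and 0.15 m and z of coupon in the frame of chute between 0.078 and 0.108 m and y of coupon in the frame of chute between -0.05 and 0.05 m), for 0.2 s.
2. the coupon is lifted out of the chute (z of coupon in the frame of chute above 0.125 m), for 0.1 s.
At the end, for the whole second after the job is handed in: The coupon lies flat and at rest on the pan of the small open balance, released, its middle within 12 mm of the pan's centre, the pan bearing its weight; the beaker stands within 30 mm of where it stood (horizontal distance between coupon and pan_centre below 0.012 m and z of coupon in the frame of pan_centre between -0.004 and 0.004 m and angle between the z axis of coupon and the z axis of pan_centre, either way round below 0.08 rad and value of joint pan between 0.0003 and 0.004 m and linear speed of coupon below 0.02 m/s and distance of beaker from where it was at the start of the episode below 0.03 m); the robot touches nothing.
It fails at once if the sprung pan is pressed down to its stop (more than 7.6 mm) (value of joint pan above 0.0076 m).
It fails at once if the beaker is tipped over (angle between beaker's own z axis and vertical above 0.5 rad).
It also fails if it takes over 58 s, if anything falls off the work surface, if the arm or the gripper's body presses on something with over 40 N, if the wrist force passes 120 N, or if a joint passes its speed limit or range.

### The arm

A 7-joint arm with a two-finger parallel gripper is mounted at the origin on a cart in front of the work surface, level with it; the furniture and walls round the work are solid. World frame = base frame: x ahead of the robot, y to its left, z up, the work surface at z = 0. Lengths are in m, angles in rad, forces in N, time in s.
With the tool pointing down it reaches from about 0.4 to 0.875 m from the base axis. Payload 19.3 kg.
Tool frame: the origin (TCP) lies on the centre line of the jaws, within the pads' length; the fingertips stand 19 mm ahead of it and the grasp point (between the pads) is the TCP; z points along the fingers, y is the line along which they close (so a half turn about z gives the same grasp; the last joint's range is limited). The gripper opens to 85 mm and grips with 20 to 120 N. Pads are 22 mm wide; open, the fingers measure 114 mm over their backs; the gripper's body (76 mm by 85 mm) begins 54 mm behind the grasp point. The pads swing forward as they close: fully open they stand 13 mm farther back than shut.
Start: joints at [-1.347, 0.521, -0.036, 1.599, 0.021, 1.021, -0.113], TCP at [0.181, 0.598, 0.211] pointing down, gripper open.
Joint ranges: [-2.91, 2.91], [-0.3, 2.13], [-1.5, 1.42], [0.17, 2.43], [-1.26, 4.41], [0.16, 1.93], [-2.52, 2.52]. Speed limits (rad/s): [1.89, 1.89, 2.39, 2.39, 3.01, 3.01, 3.01].

### API

Orientations are given as a 3x3 rotation matrix whose columns are the frame's x, y, z axes.
In Python, from cell import robot gives the robot as it stands. The module is installed in compiled form; this text tells all that it offers.
- The arm moves only by the tool arm_command, never from a script. Its argument "steps" is a list of rows, each an object with "translation": the shift along the tool's x, y, z each as a share of 40 mm, from -1 to 1, a list of three; "turn": the turn, a rotation vector about the tool's x, y, z each as a share of 0.12 rad, from -1 to 1, a list of three; "gripper": the closure, from -1 (fully open) to 1 (shut). In form: [{"translation": [dx, dy, dz], "turn": [rx, ry, rz], "gripper": gripper}, ...]. A call has 1 to 10 rows; each row shifts and turns the commanded pose from where the row before left it, along the tool's axes as they then stand; what a row does not reach is not made up. A row lasts 1/10 s, in which the tool goes at most 50 mm and 8.59 degrees, less where a joint would pass 70% of its speed; a pose out of reach is approached as far as the arm can. A call with a number of a shift or a turn outside -1 to 1 is refused whole. A call with a gripper value outside its range is refused whole. The fingers move at their own pace and stop on an object; the grip force is fixed at half the most. Time passes only in rows, so rows that do not move let the fingers close. It gives the time, the measured TCP pose, the force, the opening and the grip force at its end, in the units of the state.
- robot.get_obs(): the state, without advancing time (a new reading comes with each control period).
- robot.get_image(name): name is "side" or "top"; returns a dict with "img" (420x560x3 uint8, red, green, blue), "camera_matrix" (3x3 intrinsics, pixels), "R" (3x3) and "t" (3): a world point X has camera coordinates R X + t. Camera axes: x right, y down, z forward; pixel columns grow to the right and rows downward; lengths in m; the calibration is good to about 2 mm. A picture is of the moment at which its call begins. There is no depth.
- robot.hand_in(): hands the job in; it is judged then, once.
The state is a dict: "time": time; "joint_pos": joint angles; "dq": joint speeds; "effort": joint torques, N m; "eef_pos": TCP position; "orientation": TCP orientation; "force": force on the tool from outside, world axes, zero at the start; "torque": the same for the moment, N m; "opening": finger opening in m; "grasp_force": force on a finger pad.
Only numpy, scipy, OpenCV 4.12 (cv2) and the standard library are available. Lean on these libraries where they do the work, as an engineer would, in place of code of your own. Each camera call takes 0.05 s, during which the arm holds its last target. There are 200 camera calls.

## Working session

There is one attempt and no reset: what is moved stays moved. The work goes in short steps, Python scripts to look and compute and a tool call to move; the robot and the scene stay as the last step left them, time stands still between calls to the robot, and variables do not carry over. Pictures are saved under pics/ and viewed, at most 10 in all, crops included, and the job is handed in when it is done.

Besides the shell and the picture viewer there is one more tool, called after "Request:" in YAML: its name, and indented under it one key for each argument. arm_command: Moves the arm, as the interface text tells. Shift numbers are shares of 40 mm and turn numbers shares of 0.12 rad, none past 1 either way. Its arguments: {"type":"object","properties":{"steps":{"type":"array"}},"required":["steps"]}

```bash
mkdir -p pics; cat > h.py <<'E'
import numpy as np,cv2,json
from cell import robot
def snap(tag):
    for n in("side","top"):
        d=robot.get_image(n); cv2.imwrite(f"pics/{tag}_{n}.png",d["img"][:,:,::-1])
        np.savez(f"{n}.npz",K=d["camera_matrix"],R=d["R"],t=d["t"])
def cam(n):
    d=np.load(f"{n}.npz"); return d["K"],d["R"],d["t"]
def proj(n,X):
    K,R,t=cam(n); p=K@(R@np.array(X,float)+t); return p[:2]/p[2]
def ray(n,px):
    K,R,t=cam(n); return -R.T@t, R.T@np.linalg.solve(K,[px[0],px[1],1])
def atz(n,px,z):
    o,d=ray(n,px); return o+d*(z-o[2])/d[2]
def tri(ps,pt):
    A=[];b=[]
    for n,p in(("side",ps),("top",pt)):
        o,d=ray(n,p); d=d/np.linalg.norm(d); P=np.eye(3)-np.outer(d,d);A.append(P);b.append(P@o)
    X=np.linalg.lstsq(np.vstack(A),np.hstack(b),rcond=None)[0]
    return X, [np.linalg.norm(a@X-c)*1000 for a,c in zip(A,b)]
E
python3 - <<'E'
from h import *
np.set_printoptions(precision=4,suppress=True)
snap("a")
for n in("side","top"):
    K,R,t=cam(n); print(n,K[0],K[1],-R.T@t,R[2])
    i=cv2.imread(f"pics/a_{n}.png"); cv2.imwrite(f"pics/a_{n}L.png",cv2.resize(i,(800,600),interpolation=cv2.INTER_CUBIC))
o=robot.get_obs();print(o)
E
```

```text
side [478.7586   0.     277.4707] [  0.     478.7586 207.003 ] [0.626  1.0708 0.8632] [-0.0288 -0.8184 -0.5739]
top [388.4872   0.     282.1519] [  0.     388.4872 212.145 ] [ 0.4506 -0.0354  0.9204] [ 0.1432  0.0067 -0.9897]
{'time': 0.1, 'joint_pos': array([-1.3472,  0.522 , -0.0363,  1.5999,  0.0212,  1.0211, -0.1128]), 'dq': array([ 0.001 , -0.0014,  0.0007, -0.0007,  0.0012,  0.0002,  0.0005]), 'effort': array([  0.005 , -92.8479,   1.9846, -37.053 ,   0.0182,   0.0053,
         0.    ]), 'eef_pos': array([0.1809, 0.5979, 0.2109]), 'orientation': array([[-0.9572,  0.2896, -0.0002],
       [ 0.2896,  0.9572, -0.001 ],
       [-0.0001, -0.001 , -1.    ]]), 'force': array([-0.6295, -0.5062, -0.3569]), 'torque': array([ 0.0281, -0.0384,  0.0047]), 'grasp_force': 0.0, 'opening': 0.08519418882139934}
```

View pics/a_topL.png

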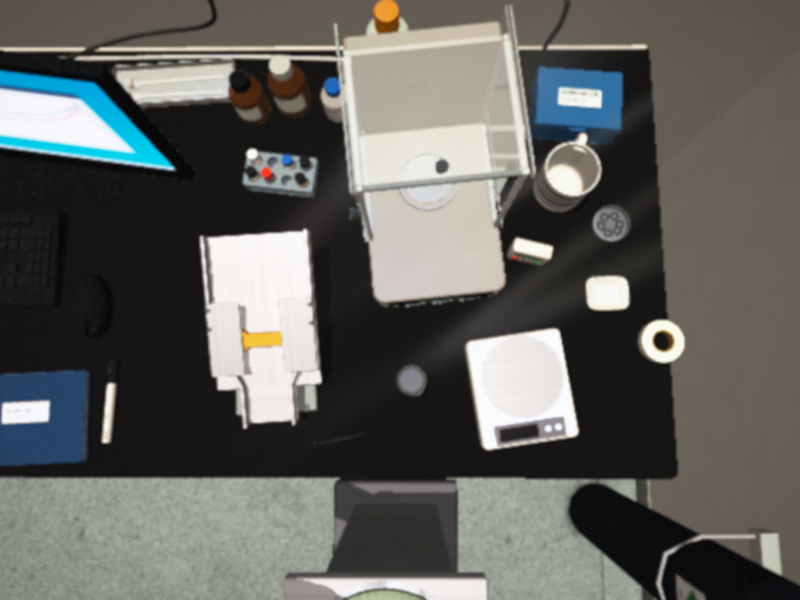

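View pics/a_sideL.png

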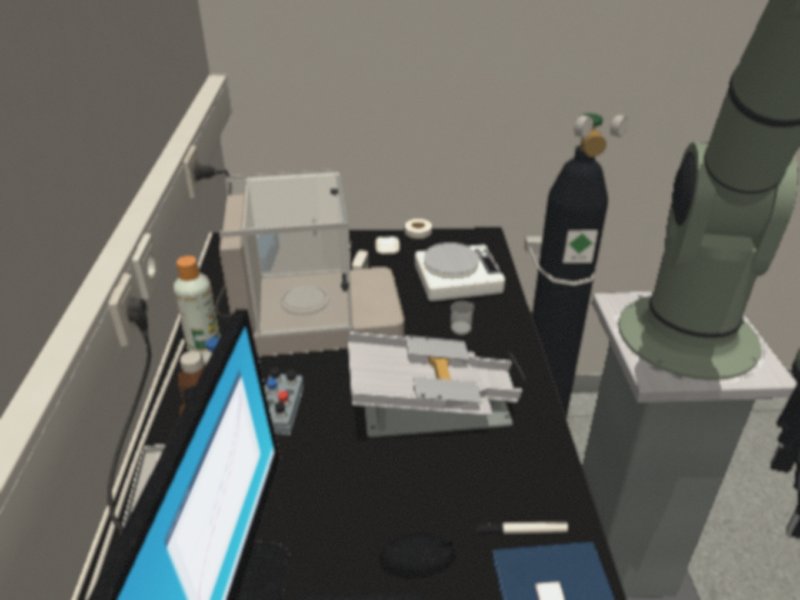

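Top view (800x600 enlargement): chute at about (262,325), coupon waist at (263,339), beaker (411,380), pan (523,375). Side view: chute around (430,375), coupon (440,367), pan (451,260). I'll enlarge both the chute and the small balance.

```bash
python3 - <<'E'
from h import *
t=cv2.imread("pics/a_top.png");s=cv2.imread("pics/a_side.png")
def crop(i,x,y,w,h,k):
    c=cv2.resize(i[y:y+h,x:x+w],None,fx=k,fy=k,interpolation=cv2.INTER_CUBIC)
    for u in range(x,x+w):
        if u%10==0: cv2.line(c,((u-x)*k,0),((u-x)*k,8 if u%50 else 20),(0,0,255),1)
    for v in range(y,y+h):
        if v%10==0: cv2.line(c,(0,(v-y)*k),(8 if v%50 else 20,(v-y)*k),(0,0,255),1)
    return c
a=crop(t,135,155,100,150,4);b=crop(s,238,225,133,85,3)
out=np.zeros((600,800,3),np.uint8);out[:,:400]=a;out[:255,401:800]=b
c=crop(s,285,160,75,80,4); out[270:590,450:750]=c
cv2.imwrite("pics/b1.png",out)
cv2.imwrite("pics/b2.png",crop(t,270,215,140,105,5))
E
```

```text
(no output)
```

View pics/b1.png

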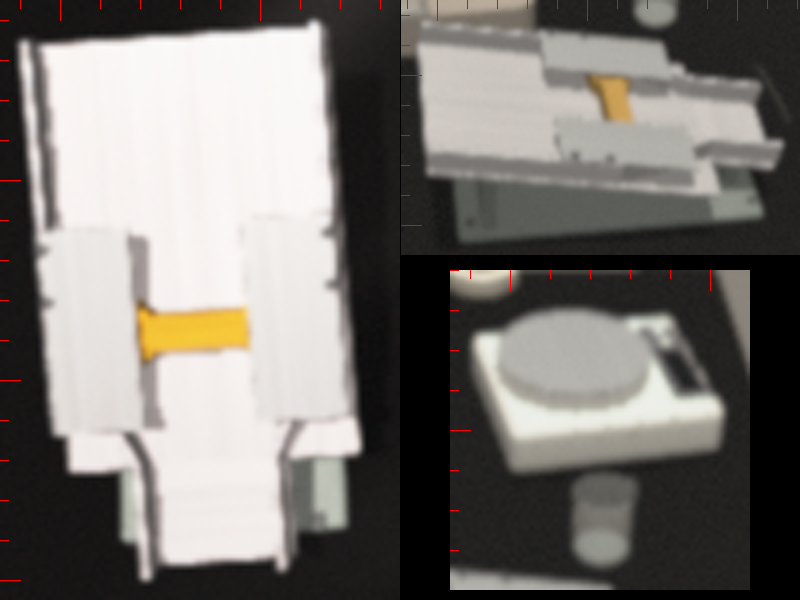

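View pics/b2.png

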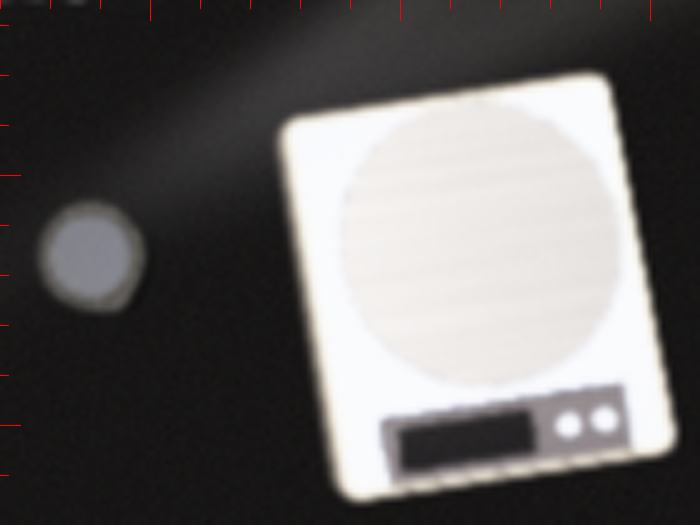

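The crops show the corners of the lips and the walls, the coupon waist (top crop centre (200,332), left shoulder at x≈155) and the pan ellipse (b2 centre (481,241); side crop centre (574,352)). I'll fit the poses from these points.

```bash
cat > geo.py <<'E'
from h import *
from scipy.optimize import least_squares
a=np.radians(12);U=np.array([np.cos(a),0,np.sin(a)]);N=np.array([-np.sin(a),0,np.cos(a)])
def W(p,s,y,h):
    c,q=np.cos(p[3]),np.sin(p[3]);v=np.array([0,0,.07])+(s*U+h*N)/1000+np.array([0,y/1000,0])
    return np.array(p[:3])+np.array([[c,-q,0],[q,c,0],[0,0,1]])@v
E
python3 - <<'E'
from geo import *
np.set_printoptions(precision=4,suppress=True)
T=lambda x,y:(x/4+135,y/4+155)
S=lambda x,y:((x-401)/3+238,y/3+225)
obs=[("top",T(318,23),150,-79,21),("top",T(22,42),150,79,21),("top",T(130,232),50,30,24),("top",T(144,430),-60,30,24),
("top",T(247,217),50,-30,24),("top",T(257,421),-60,-30,24),("top",T(147,577),-140,37,21),("top",T(282,570),-140,-37,21),
("side",S(557,119),50,30,24),("side",S(693,126),-60,30,24),("side",S(420,22),150,-79,21),("side",S(541,72),50,-30,24),("side",S(540,33),50,-79,24)]
f=lambda p:np.concatenate([proj(n,W(p,s,y,h))-np.array(q) for n,q,s,y,h in obs])
r=least_squares(f,[.57,.2,0,.1],loss="soft_l1");p=r.x
print("chute",p);print(f(p).reshape(-1,2))
np.save("chute.npy",p)
# coupon top face h=16: intersect ray with plane
def plane(n,px,h):
    o,d=ray(n,px);P0=W(p,0,0,h);c,q=np.cos(p[3]),np.sin(p[3]);R=np.array([[c,-q,0],[q,c,0],[0,0,1]])
    nn=R@N;X=o+d*(nn@(P0-o))/(nn@d);l=R.T@(X-W(p,0,0,h));return l@U*1000,l[1]*1000
for q in[(160,317),(245,308),(160,354),(245,347)]:print("top",plane("top",T(*q),16))
print("shoulder",plane("top",T(156,335),16))
for q in[(600,90),(618,118),(622,82),(633,118)]:print("side",plane("side",S(*q),16))
pc,pr=(574-450)/4+285,(352-270)/4+160
print("pan",tri((pc,pr),(481/5+270,241/5+215)),atz("top",(481/5+270,241/5+215),.068),atz("side",(pc,pr),.068))
for q in[(341,241),(621,241),(481,97),(481,387)]:print(atz("top",(q[0]/5+270,q[1]/5+215),.068))
print("beaker",atz("top",(92/5+270,257/5+215),.027))
A=[atz("top",(x/5+270,y/5+215),.048) for x,y in[(285,118),(605,72),(677,450),(345,500)]];print("body",np.array(A))
E
```

```text
chute [ 0.5281  0.1838 -0.0059  0.067 ]
[[ 0.0054  1.194 ]
 [ 0.0927  1.3518]
 [-0.3646 -0.93  ]
 [ 0.4971  0.2265]
 [-1.6673  0.9546]
 [-0.0462  0.6165]
 [ 0.0404 -0.4057]
 [ 0.1293 -0.9364]
 [-1.4049 -0.7014]
 [-2.8289  0.8291]
 [ 0.3659  0.3697]
 [ 0.9516 -1.1622]
 [-0.9704 -0.381 ]]
top (np.float64(0.3757726407485542), np.float64(19.459370756024622))
top (np.float64(2.1789755746239563), np.float64(-26.925654974052808))
top (np.float64(-19.800392788388645), np.float64(21.164751204525295))
top (np.float64(-19.087023405699604), np.float64(-25.20423203407859))
shoulder (np.float64(-9.2857697250826), np.float64(22.4532290043883))
side (np.float64(1.526433594179741), np.float64(-18.66444032093733))
side (np.float64(-8.45901905415762), np.float64(14.896264614197973))
side (np.float64(-19.77636474672992), np.float64(-31.89549691439747))
side (np.float64(-21.492820870135535), np.float64(13.235912684066502))
pan (array([ 0.4602, -0.2133,  0.062 ]), [np.float64(1.7864412574061042), np.float64(1.7864412574068567)]) [ 0.4618 -0.2123  0.068 ] [ 0.4597 -0.2032  0.068 ]
[ 0.4618 -0.1515  0.068 ]
[ 0.4619 -0.273   0.068 ]
[ 0.5245 -0.2142  0.068 ]
[ 0.3996 -0.2104  0.068 ]
beaker [ 0.4551 -0.0437  0.027 ]
body [[ 0.5168 -0.1303  0.048 ]
 [ 0.5376 -0.2745  0.048 ]
 [ 0.3714 -0.2994  0.048 ]
 [ 0.3499 -0.1538  0.048 ]]
```

```bash
python3 - <<'E'
from geo import *
np.set_printoptions(precision=4,suppress=True)
g=lambda x,x0,k:(x+.5)/k-.5+x0
T=lambda x,y:(g(x,135,4),g(y,155,4))
S=lambda x,y:(g(x-401,238,3),g(y,225,3))
obs=[("top",T(318,23),150,-79,21),("top",T(22,42),150,79,21),("top",T(130,232),50,30,24),("top",T(144,430),-60,30,24),
("top",T(247,217),50,-30,24),("top",T(257,421),-60,-30,24),("top",T(147,577),-140,37,21),("top",T(282,570),-140,-37,21),
("side",S(557,119),50,30,24),("side",S(693,126),-60,30,24),("side",S(420,22),150,-79,21),("side",S(541,72),50,-30,24),("side",S(540,33),50,-79,24)]
def fit(obs,zf):
    F=lambda p:[p[0],p[1],p[2]*zf,p[3]]
    f=lambda p:np.concatenate([proj(n,W(F(p),s,y,h))-np.array(q) for n,q,s,y,h in obs])
    r=least_squares(f,[.57,.2,0,.1],loss="soft_l1");return np.array(F(r.x)),np.sqrt(np.mean(f(r.x)**2))
print(fit(obs,1));print(fit(obs[:8],0),fit(obs[:8],1)); p,_=fit(obs,0);print("use",p,_)
np.save("chute.npy",p)
c,q=np.cos(p[3]),np.sin(p[3]);R=np.array([[c,-q,0],[q,c,0],[0,0,1]])
def plane(n,px,h):
    o,d=ray(n,px);nn=R@N;P0=W(p,0,0,h);X=o+d*(nn@(P0-o))/(nn@d);l=R.T@(X-P0);return np.array([l@U*1000,l[1]*1000])
for z in[(160,317),(245,308),(160,354),(245,347),(156,335)]:print("top",plane("top",T(*z),16))
for z in[(600,90),(622,82),(633,118)]:print("side",plane("side",S(*z),16))
sp=(g(574-450,285,4),g(352-270,160,4));tp=(g(481,270,5),g(241,215,5))
print("pan",tri(sp,tp),atz("top",tp,.068),atz("side",sp,.068))
A=np.array([atz("top",(g(x,270,5),g(y,215,5)),.048) for x,y in[(282,115),(608,70),(678,452),(342,503)]]);print("body",A.mean(0),A[0]-A[3],A[1]-A[2])
print("beaker",atz("top",(g(92,270,5),g(257,215,5)),.027))
E
```

```text
(array([ 0.5289,  0.1843, -0.0045,  0.0668]), np.float64(0.9397670295859589))
(array([ 0.5291,  0.1829, -0.    ,  0.0645]), np.float64(0.6317773453357187)) (array([0.5288, 0.182 , 0.0034, 0.064 ]), np.float64(0.6145606463289294))
use [0.5287 0.1837 0.     0.0683] 1.17815198370929
top [ 0.0592 18.7334]
top [  1.7892 -27.3346]
top [-19.9756  20.4541]
top [-19.3283 -25.5964]
top [-9.5318 21.7195]
side [  2.847  -12.7927]
side [-18.3161 -25.9225]
side [-19.9767  18.9434]
pan (array([ 0.4613, -0.212 ,  0.0641]), [np.float64(1.497553133861579), np.float64(1.4975531338614434)]) [ 0.4627 -0.2115  0.068 ] [ 0.4606 -0.2055  0.068 ]
body [ 0.4448 -0.2134  0.048 ] [0.1696 0.0235 0.    ] [0.1679 0.0239 0.    ]
beaker [ 0.456  -0.0428  0.027 ]
```

```bash
cat > plan.py <<'E'
from geo import *
from scipy.spatial.transform import Rotation as Ro
np.set_printoptions(precision=3,suppress=True)
p=np.array([.529,.1835,0,.066]); Rz=Ro.from_euler("z",p[3]).as_matrix()
def chuteR():
    z=-Rz@N;y=Rz@U;return np.column_stack([np.cross(y,z),y,z])
def flatR(yaw):
    y=np.array([np.cos(yaw),np.sin(yaw),0]);z=np.array([0,0,-1.]);return np.column_stack([np.cross(y,z),y,z])
def go(X,R):
    o=robot.get_obs();C=o["orientation"];d=np.array(X)-o["eef_pos"]
    rv=Ro.from_matrix(C.T@R).as_rotvec()
    print("t",round(o["time"],2),"pos",o["eef_pos"],"F",o["force"],"op",round(o["opening"],4))
    print("turn units (tool)",rv/.12," shift units if turned first",R.T@d/.04," in present axes",C.T@d/.04)
E
python3 -c "
from plan import *
print(W(p,-9,0,22)); go(W(p,-9,0,122),chuteR())"
```

```text
[0.516 0.183 0.09 ]
t 0.1 pos [0.181 0.598 0.211] F [-0.629 -0.506 -0.357] op 0.0852
turn units (tool) [-1.533 -1.051 10.054]  shift units if turned first [-10.912   6.867   2.059]  in present axes [-10.529  -7.697   0.595]
```

Request:
arm_command:
  steps:
    - {"translation":[0,0,0],"turn":[-0.146,-0.1,0.957],"gripper":-1}
    - {"translation":[0,0,0],"turn":[-0.146,-0.1,0.957],"gripper":-1}
    - {"translation":[0,0,0],"turn":[-0.146,-0.1,0.957],"gripper":-1}
    - {"translation":[0,0,0],"turn":[-0.146,-0.1,0.957],"gripper":-1}
    - {"translation":[0,0,0],"turn":[-0.146,-0.1,0.957],"gripper":-1}
    - {"translation":[0,0,0],"turn":[-0.146,-0.1,0.957],"gripper":-1}
    - {"translation":[0,0,0],"turn":[-0.146,-0.1,0.957],"gripper":-1}
    - {"translation":[0,0,0],"turn":[-0.146,-0.1,0.957],"gripper":-1}
    - {"translation":[0,0,0],"turn":[-0.146,-0.1,0.957],"gripper":-1}
    - {"translation":[0,0,0],"turn":[-0.146,-0.1,0.957],"gripper":-1}

```text
time: 1.1
eef_pos: [0.1809, 0.598, 0.2112]
orientation: [[-0.119, 0.973, 0.199], [0.993, 0.118, 0.019], [-0.005, 0.2, -0.98]]
force: [1.0, 0.6, 0.0]
opening: 0.0852
grasp_force: 0.0
```

Request:
arm_command:
  steps:
    - {"translation":[0,0,0],"turn":[-0.07,-0.05,0.48],"gripper":-1}
    - {"translation":[-0.78,0.49,0.1],"turn":[0,0,0],"gripper":-1}
    - {"translation":[-0.78,0.49,0.1],"turn":[0,0,0],"gripper":-1}
    - {"translation":[-0.78,0.49,0.1],"turn":[0,0,0],"gripper":-1}
    - {"translation":[-0.78,0.49,0.1],"turn":[0,0,0],"gripper":-1}
    - {"translation":[-0.78,0.49,0.1],"turn":[0,0,0],"gripper":-1}
    - {"translation":[-0.78,0.49,0.1],"turn":[0,0,0],"gripper":-1}
    - {"translation":[-0.78,0.49,0.1],"turn":[0,0,0],"gripper":-1}
    - {"translation":[-0.78,0.49,0.1],"turn":[0,0,0],"gripper":-1}
    - {"translation":[-0.78,0.49,0.1],"turn":[0,0,0],"gripper":-1}

```text
time: 2.1
eef_pos: [0.3798, 0.3286, 0.2125]
orientation: [[-0.067, 0.976, 0.207], [0.998, 0.065, 0.015], [0.001, 0.208, -0.978]]
force: [0.4, 0.6, 0.4]
opening: 0.0853
grasp_force: 0.0
```

```bash
python3 -c "
from plan import *
go(W(p,-9,0,122),chuteR())"
```

```text
t 2.1 pos [0.38  0.329 0.212] F [0.355 0.605 0.376] op 0.0853
turn units (tool) [-0.002 -0.009  0.003]  shift units if turned first [-3.866  2.44   1.159]  in present axes [-3.868  2.439  1.154]
```

Request:
arm_command:
  steps:
    - {"translation":[-0.773,0.488,0.23],"turn":[0,0,0],"gripper":-1}
    - {"translation":[-0.773,0.488,0.23],"turn":[0,0,0],"gripper":-1}
    - {"translation":[-0.773,0.488,0.23],"turn":[0,0,0],"gripper":-1}
    - {"translation":[-0.773,0.488,0.23],"turn":[0,0,0],"gripper":-1}
    - {"translation":[-0.773,0.488,0.23],"turn":[0,0,0],"gripper":-1}
    - {"translation":[0,0,0],"turn":[0,0,0],"gripper":-1}

```text
time: 2.7
eef_pos: [0.4964, 0.1779, 0.1873]
orientation: [[-0.06, 0.976, 0.208], [0.998, 0.058, 0.012], [-0.0, 0.208, -0.978]]
force: [-1.3, 0.8, 0.3]
opening: 0.0856
grasp_force: 0.0
```

```bash
python3 -c "
from plan import *
go(W(p,-9,0,52),chuteR());snap('c')
t=cv2.imread('pics/c_top.png')[150:310,100:270];s=cv2.imread('pics/c_side.png')[150:310,230:400]
out=cv2.resize(np.hstack([t,s]),None,fx=2.35,fy=2.35,interpolation=cv2.INTER_CUBIC);cv2.imwrite('pics/c.png',out)
for n in('top','side'):print(n,proj(n,robot.get_obs()['eef_pos']))"
```

```text
t 2.7 pos [0.496 0.178 0.187] F [-1.344  0.834  0.339] op 0.0856
turn units (tool) [ 0.     0.014 -0.05 ]  shift units if turned first [ 0.085 -0.031  1.739]  in present axes [ 0.088 -0.031  1.739]
top [169.601 244.884]
side [320.417 224.358]
```

View pics/c.png

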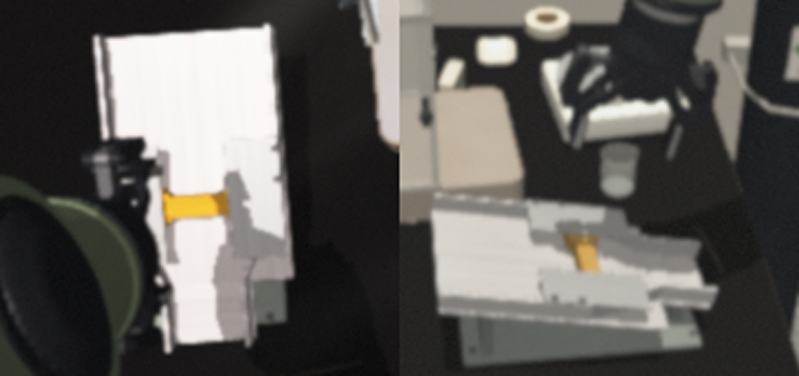

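The picture shows the coupon unmoved in the slot (top (195,206) in the crop) and the open gripper above it (side jaws near (575,110) and (680,130)). Descending straight down the floor normal.

Request:
arm_command:
  steps:
    - {"translation":[0.088,-0.03,0.3],"turn":[0,0,-0.05],"gripper":-1}
    - {"translation":[0,0,0.4],"turn":[0,0,0],"gripper":-1}
    - {"translation":[0,0,0.4],"turn":[0,0,0],"gripper":-1}
    - {"translation":[0,0,0.4],"turn":[0,0,0],"gripper":-1}
    - {"translation":[0,0,0.3],"turn":[0,0,0],"gripper":-1}
    - {"translation":[0,0,0.3],"turn":[0,0,0],"gripper":-1}
    - {"translation":[0,0,0.2],"turn":[0,0,0],"gripper":-1}
    - {"translation":[0,0,0],"turn":[0,0,0],"gripper":-1}

```text
time: 3.6
eef_pos: [0.5117, 0.1875, 0.0965]
orientation: [[-0.073, 0.976, 0.206], [0.997, 0.071, 0.014], [-0.001, 0.207, -0.978]]
force: [0.2, -0.1, 0.4]
opening: 0.0853
grasp_force: 0.0
```

```bash
python3 -c "
from plan import *
go(W(p,-9,0,22),chuteR());snap('d')
t=cv2.imread('pics/d_top.png')[150:310,100:270];s=cv2.imread('pics/d_side.png')[190:310,240:380]
s=cv2.convertScaleAbs(s,alpha=1.5,beta=20);cv2.imwrite('pics/d.png',cv2.resize(s,None,fx=5,fy=5,interpolation=cv2.INTER_CUBIC))
for n in('top','side'):print(n,proj(n,robot.get_obs()['eef_pos']))"
```

```text
t 3.6 pos [0.512 0.188 0.096] F [ 0.151 -0.077  0.425] op 0.0853
turn units (tool) [-0.011 -0.004  0.055]  shift units if turned first [-0.129  0.054  0.186]  in present axes [-0.13   0.053  0.186]
top [179.737 239.09 ]
side [311.669 255.386]
```

View pics/d.png

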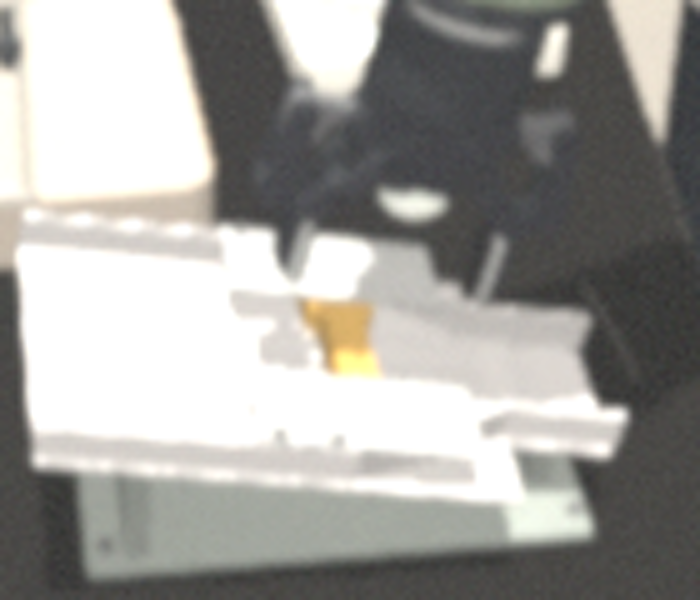

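```bash
python3 -c "
from plan import *
t=cv2.imread('pics/d_top.png')[180:300,110:250]
t=cv2.convertScaleAbs(t,alpha=2.2,beta=30);cv2.imwrite('pics/d2.png',cv2.resize(t,None,fx=5,fy=5,interpolation=cv2.INTER_CUBIC))
o=robot.get_obs();X=o['eef_pos'];R=o['orientation']
f={'top':(110,180),'side':(240,190)}
for n in f:
  c=lambda X:(proj(n,X)-f[n]+.5)*5-.5
  print(n,'tcp',c(X),'tips',c(X+R@[0,.0427,.006]),c(X+R@[0,-.0427,.006]),'body',c(X-R[:,2]*.054),'10mm x,y,z',[c(X+e)-c(X) for e in np.eye(3)*.01],'coupon',c(W(p,-9,0,16)))"
```

```text
top tcp [350.687 297.451] tips [345.386 196.291] [363.084 394.178] body [315.982 315.717] 10mm x,y,z [array([  0.901, -23.506]), array([-23.512,  -0.001]), array([-6.38 , -1.778])] coupon [370.754 288.551]
side tcp [360.347 328.929] tips [272.915 330.812] [440.57  345.604] body [387.901 242.515] 10mm x,y,z [array([-20.485,   0.556]), array([ 1.984, 13.569]), array([  0.779, -15.705])] coupon [348.468 344.139]
```

View pics/d2.png

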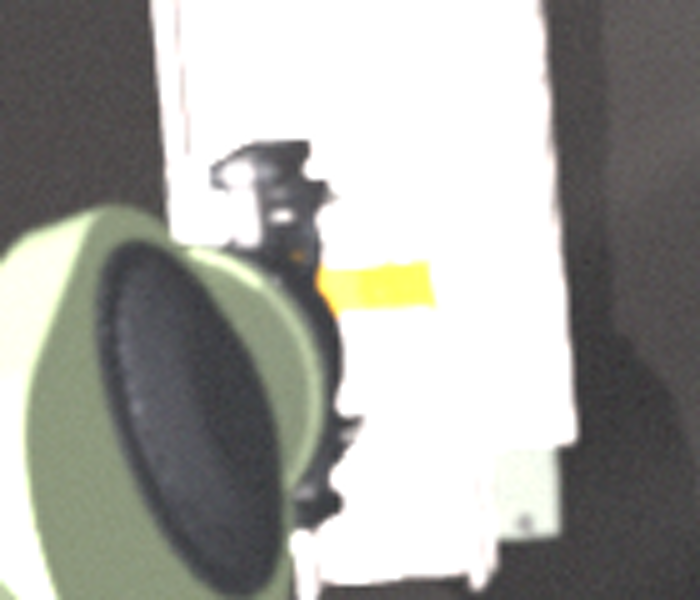

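The fingers seem to stand a bit farther back than the text suggests. I'll centre, go to about h = 23 mm and close, reading the opening.

Request:
arm_command:
  steps:
    - {"translation":[-0.13,0.053,0],"turn":[0,0,0.055],"gripper":-1}
    - {"translation":[0,0,0.16],"turn":[0,0,0],"gripper":-1}
    - {"translation":[0,0,0],"turn":[0,0,0],"gripper":1}
    - {"translation":[0,0,0],"turn":[0,0,0],"gripper":1}
    - {"translation":[0,0,0],"turn":[0,0,0],"gripper":1}
    - {"translation":[0,0,0],"turn":[0,0,0],"gripper":1}
    - {"translation":[0,0,0],"turn":[0,0,0],"gripper":1}
    - {"translation":[0,0,0],"turn":[0,0,0],"gripper":1}
    - {"translation":[0,0,0],"turn":[0,0,0],"gripper":1}

```text
time: 4.6
eef_pos: [0.5158, 0.1826, 0.0917]
orientation: [[-0.066, 0.976, 0.207], [0.998, 0.064, 0.015], [0.001, 0.208, -0.978]]
force: [-0.0, -0.4, 0.8]
opening: 0.0002
grasp_force: 0.0
```

```bash
python3 -c "
from plan import *
go(W(p,-9,0,22),chuteR());snap('e')
s=cv2.imread('pics/e_side.png')[190:310,240:380]
s=cv2.convertScaleAbs(s,alpha=1.2,beta=20);cv2.imwrite('pics/e.png',cv2.resize(s,None,fx=5,fy=5,interpolation=cv2.INTER_CUBIC))"
```

```text
t 4.6 pos [0.516 0.183 0.092] F [-0.004 -0.447  0.836] op 0.0002
turn units (tool) [-0.001 -0.009 -0.003]  shift units if turned first [ 0.001 -0.013  0.048]  in present axes [ 0.001 -0.013  0.048]
```

Request:
arm_command:
  steps:
    - {"translation":[0,0,0.05],"turn":[0,0,0],"gripper":1}
    - {"translation":[0,0,0],"turn":[0,0,0],"gripper":1}

```text
time: 4.9
eef_pos: [0.5161, 0.1826, 0.0894]
orientation: [[-0.066, 0.976, 0.207], [0.998, 0.064, 0.015], [0.001, 0.208, -0.978]]
force: [0.5, -0.3, -0.3]
opening: -0.0
grasp_force: 0.0
```

View pics/e.png

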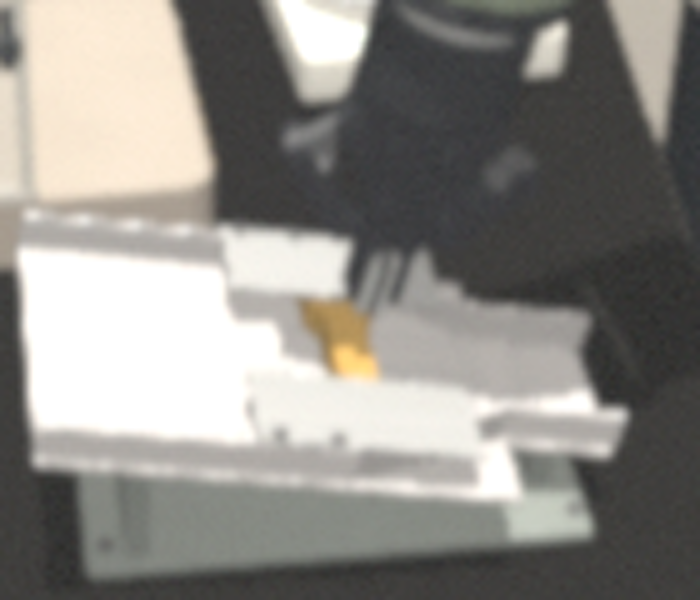

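```bash
python3 -c "
from plan import *
snap('f')
def c(n,x,y,k):
  i=cv2.imread(f'pics/f_{n}.png')[y:y+66,x:x+44]; i=(255*(i/255.)**.6).astype(np.uint8)
  return cv2.resize(i,None,fx=k,fy=k,interpolation=cv2.INTER_CUBIC)
cv2.imwrite('pics/f.png',np.hstack([c('top',160,205,9),c('side',295,215,9)]))
o=robot.get_obs();X=o['eef_pos'];R=o['orientation']
f={'top':(160,205),'side':(295,215)}
for n in f:
  g=lambda X:(proj(n,X)-f[n]+.5)*9-.5
  print(n,'tcp',g(X),'tip',g(X+R@[0,0,.019]),[(g(X+e)-g(X)) for e in np.eye(3)*.01],'coupon',g(W(p,-9,0,16)))"
```

```text
top tcp [212.011 296.094] tip [231.225 285.972] [array([  1.553, -41.856]), array([-41.893,  -0.001]), array([-11.001,  -3.345])] coupon [217.758 294.791]
side tcp [136.149 378.329] tip [119.577 430.735] [array([-36.609,   0.996]), array([ 3.419, 24.322]), array([  1.305, -28.009])] coupon [132.643 394.85 ]
```

View pics/f.png

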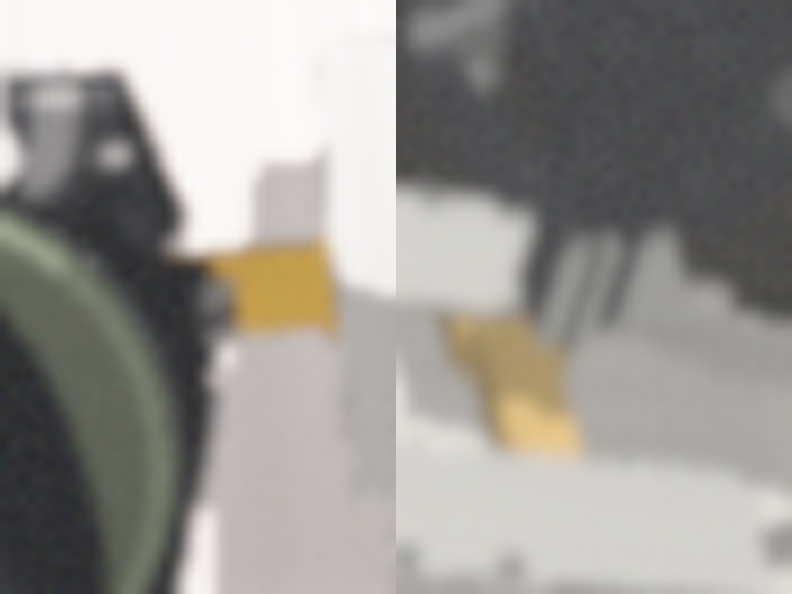

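The closed fingertips are at top (213,300) and side (180,338), where the reported pose predicts (231,286) and (120,431). So the real tip is about 28 mm higher and about 5 mm short in x. I'll shift, then probe down gently with shut fingers onto the coupon waist for the true height.

Request:
arm_command:
  steps:
    - {"translation":[0.06,0.12,0],"turn":[0,0,0],"gripper":1}
    - {"translation":[0,0,0.1],"turn":[0,0,0],"gripper":1}
    - {"translation":[0,0,0.1],"turn":[0,0,0],"gripper":1}
    - {"translation":[0,0,0],"turn":[0,0,0],"gripper":1}

```text
time: 5.4
eef_pos: [0.5221, 0.1852, 0.0821]
orientation: [[-0.066, 0.976, 0.206], [0.998, 0.064, 0.014], [0.001, 0.207, -0.978]]
force: [-0.1, -0.7, 0.3]
opening: 0.0001
grasp_force: 0.0
```

Request:
arm_command:
  steps:
    - {"translation":[0,0,0.05],"turn":[0,0,0],"gripper":1}
    - {"translation":[0,0,0],"turn":[0,0,0],"gripper":1}

```text
time: 5.6
eef_pos: [0.5227, 0.1853, 0.0806]
orientation: [[-0.066, 0.976, 0.207], [0.998, 0.064, 0.015], [0.001, 0.207, -0.978]]
force: [-0.1, -0.5, -0.4]
opening: 0.0002
grasp_force: 0.0
```

Request:
arm_command:
  steps:
    - {"translation":[0,0,0.05],"turn":[0,0,0],"gripper":1}
    - {"translation":[0,0,0],"turn":[0,0,0],"gripper":1}

```text
time: 5.8
eef_pos: [0.5232, 0.1854, 0.0788]
orientation: [[-0.066, 0.976, 0.207], [0.998, 0.064, 0.015], [0.001, 0.208, -0.978]]
force: [-0.6, 1.4, 0.6]
opening: -0.0
grasp_force: 0.0
```

Request:
arm_command:
  steps:
    - {"translation":[0,0,0.04],"turn":[0,0,0],"gripper":1}
    - {"translation":[0,0,0],"turn":[0,0,0],"gripper":1}

```text
time: 6.0
eef_pos: [0.5235, 0.1855, 0.0772]
orientation: [[-0.066, 0.976, 0.207], [0.998, 0.064, 0.015], [0.001, 0.208, -0.978]]
force: [-0.0, 0.3, -0.3]
opening: 0.0002
grasp_force: 0.0
```

Request:
arm_command:
  steps:
    - {"translation":[0,0,0.04],"turn":[0,0,0],"gripper":1}
    - {"translation":[0,0,0],"turn":[0,0,0],"gripper":1}

```text
time: 6.2
eef_pos: [0.5238, 0.1855, 0.0756]
orientation: [[-0.066, 0.976, 0.207], [0.998, 0.064, 0.015], [0.001, 0.208, -0.978]]
force: [-0.1, 0.7, -0.1]
opening: 0.0
grasp_force: 0.0
```

Request:
arm_command:
  steps:
    - {"translation":[0,0,0.04],"turn":[0,0,0],"gripper":1}
    - {"translation":[0,0,0],"turn":[0,0,0],"gripper":1}

```text
time: 6.4
eef_pos: [0.5241, 0.1855, 0.0741]
orientation: [[-0.066, 0.976, 0.207], [0.998, 0.064, 0.015], [0.001, 0.208, -0.978]]
force: [1.1, 0.8, -0.4]
opening: -0.0001
grasp_force: 0.0
```

Request:
arm_command:
  steps:
    - {"translation":[0,0,0.04],"turn":[0,0,0],"gripper":1}
    - {"translation":[0,0,0],"turn":[0,0,0],"gripper":1}

```text
time: 6.6
eef_pos: [0.5245, 0.1855, 0.0725]
orientation: [[-0.066, 0.976, 0.207], [0.998, 0.064, 0.015], [0.001, 0.208, -0.978]]
force: [0.1, 0.6, 0.6]
opening: 0.0004
grasp_force: 0.0
```

Request:
arm_command:
  steps:
    - {"translation":[0,0,0.04],"turn":[0,0,0],"gripper":1}
    - {"translation":[0,0,0],"turn":[0,0,0],"gripper":1}

```text
time: 6.8
eef_pos: [0.5248, 0.1856, 0.0709]
orientation: [[-0.066, 0.976, 0.207], [0.998, 0.064, 0.015], [0.001, 0.208, -0.978]]
force: [-0.7, -0.2, -0.7]
opening: 0.0001
grasp_force: 0.0
```

```bash
cat > asc.py <<'E'
from plan import *
def asc(tag,n,x,y,w,h):
    i=cv2.imread(f"pics/{tag}_{n}.png")[y:y+h,x:x+w].astype(int);g=i.mean(2);yel=(i[:,:,2]-i[:,:,0])>45
    print(n,x,y)
    for r in range(h):print("%3d "%(y+r)+"".join("Y" if yel[r,c] else "#*+-. "[min(5,int(g[r,c]/43))] for c in range(w)))
E
python3 -c "
from asc import *
snap('g');asc('g','side',290,235,50,38);asc('g','top',155,215,50,45)
X=robot.get_obs()['eef_pos'];print(proj('side',X),proj('top',X))"
```

```text
side 290 235
235 +++++***###################################*****##
236 ------++*######***###########################**###
237 ...----+***###*****###############################
238 ......--+**###*****###############################
239 .......--+*###*****###############################
240 ........-+**###**#################################
241 .........-+*######################################
242 .........-+**#####################################
243 ..........-+**#*##################################
244 ..........--+****#################################
245 ...........--+++**###################*****########
246 ............---+**############*************#######
247 ---..........---+*##*******#*********+++++*#######
248 ---------------+**#***********++++++++++++**######
249 ---------++----+*##**+*******++++++++++++++****###
250 --------+++YYY+**#**++**+***++++++++++++++++++****
251 --------+++YYYY*##**++**+***++++++++++++++++++++++
252 ---------++YYYY*##**++**+**+++++++++++++++++++++++
253 ----------+YYYY****+++*****+++++++++++++++++++++++
254 .----------+YY*****++**+**+++---++++++
[... 2825 characters left out ...]
----
248 ################**********###*+-------------------
249 #################*********###+--------------------
250 #################*********##*+--------------------
251 ##################********##*+--------------------
252 ##################********##*+--------------------
253 ##################********##*+--------------------
254 ##################********##+---------------------
255 ###################*******#*+---------------------
256 ###################*******#*+---------------------
257 ###################******##*+---------------------
258 ###################******##*+---------------------
259 ###################******##*----------------------
[306.02  263.189] [184.076 234.164]
```

Request:
arm_command:
  steps:
    - {"translation":[-0.12,0,0.03],"turn":[0,0,0],"gripper":1}
    - {"translation":[0,0,0],"turn":[0,0,0],"gripper":1}

```text
time: 7.1
eef_pos: [0.5254, 0.18, 0.0698]
orientation: [[-0.065, 0.976, 0.207], [0.998, 0.064, 0.014], [0.001, 0.208, -0.978]]
force: [-1.1, 0.0, 0.3]
opening: -0.0002
grasp_force: 0.0
```

Request:
arm_command:
  steps:
    - {"translation":[0,0,0.03],"turn":[0,0,0],"gripper":1}
    - {"translation":[0,0,0],"turn":[0,0,0],"gripper":1}

```text
time: 7.3
eef_pos: [0.5257, 0.1808, 0.0686]
orientation: [[-0.066, 0.976, 0.207], [0.998, 0.064, 0.015], [0.001, 0.208, -0.978]]
force: [-0.8, 0.7, -0.3]
opening: -0.0001
grasp_force: 0.0
```

Request:
arm_command:
  steps:
    - {"translation":[0,0,0.03],"turn":[0,0,0],"gripper":1}
    - {"translation":[0,0,0],"turn":[0,0,0],"gripper":1}

```text
time: 7.5
eef_pos: [0.5259, 0.1809, 0.0674]
orientation: [[-0.066, 0.976, 0.207], [0.998, 0.064, 0.015], [0.001, 0.208, -0.978]]
force: [-0.3, 0.1, 0.1]
opening: -0.0001
grasp_force: 0.0
```

Request:
arm_command:
  steps:
    - {"translation":[0,0,0.03],"turn":[0,0,0],"gripper":1}
    - {"translation":[0,0,0],"turn":[0,0,0],"gripper":1}

```text
time: 7.7
eef_pos: [0.5261, 0.1809, 0.0663]
orientation: [[-0.066, 0.976, 0.207], [0.998, 0.064, 0.015], [0.001, 0.208, -0.978]]
force: [-0.1, 1.3, 0.4]
opening: -0.0001
grasp_force: 0.0
```

Request:
arm_command:
  steps:
    - {"translation":[0,0,0.03],"turn":[0,0,0],"gripper":1}
    - {"translation":[0,0,0],"turn":[0,0,0],"gripper":1}

```text
time: 7.9
eef_pos: [0.5264, 0.1809, 0.0654]
orientation: [[-0.066, 0.976, 0.207], [0.998, 0.064, 0.015], [0.001, 0.208, -0.978]]
force: [-2.8, -0.3, 4.4]
opening: -0.0001
grasp_force: 2.8
```

Request:
arm_command:
  steps:
    - {"translation":[0,0,0.03],"turn":[0,0,0],"gripper":1}
    - {"translation":[0,0,0],"turn":[0,0,0],"gripper":1}

```text
time: 8.1
eef_pos: [0.5265, 0.181, 0.0652]
orientation: [[-0.066, 0.976, 0.207], [0.998, 0.064, 0.016], [0.002, 0.208, -0.978]]
force: [-15.4, -2.2, 37.8]
opening: 0.0
grasp_force: 19.8
```

```bash
python3 -c "
from asc import *
snap('h');asc('h','side',290,240,40,30)
X=robot.get_obs()['eef_pos'];print(proj('side',X),proj('top',X));print(robot.get_obs()['force'])"
```

```text
side 290 240
240 .......-+**###****######################
241 .......-+**####**#######################
242 ........-+**############################
243 ........--+*############################
244 .........-+*****########################
245 ..........-++***####################****
246 ..........---++**############****##*****
247 ---........---+**##########**********+++
248 --------------+**##*******#**++++**+++++
249 ---------++++++*##**********++++++++++++
250 --------++++++**##**+*******++++++++++++
251 --------+++YYY*##**++**+***+++++++++++++
252 ---------++YYY*##**++**+***+++++++++++++
253 ----------+YY**#**+++*++**++++++++++++++
254 ----------++YY****+++*+***++----++++++++
255 .---------+++*****++**+**+++------++++++
256 .---------+++****+++*++**++---+-----++++
257 .----------+++***+++*++*+++----++++--+++
258 .-----------+++*+++++++++++---+++---++-+
259 .------------++*++++++++++----------+-++
260 ..-----------+++++YYYYYY++-------------+
261 ...----------+++YYYYYYYYY----------+----
262 ......--------++YYYYYYYYY---------------
263 ...........---++YYYYYYYYYY----++-++++-++
264 .............----YYYYYYYYY--------++++++
265 ...............----YYYYYYY--------------
266 .........................---------------
267 ..................................------
268 ........................................
269 ........................................
[305.083 263.72 ] [186.866 233.601]
[-15.865  -4.375  36.909]
```

Contact at TCP z ≈ 0.0654: the shut tip is at coupon-top height there. Back off, open, go about 10.5 mm deeper than contact, and close on the waist.

Request:
arm_command:
  steps:
    - {"translation":[0,0,-0.5],"turn":[0,0,0],"gripper":1}
    - {"translation":[0,0,-0.25],"turn":[0,0,0],"gripper":-1}
    - {"translation":[0,0,0],"turn":[0,0,0],"gripper":-1}
    - {"translation":[0,0,0],"turn":[0,0,0],"gripper":-1}
    - {"translation":[0,0,0],"turn":[0,0,0],"gripper":-1}
    - {"translation":[0,0,0],"turn":[0,0,0],"gripper":-1}
    - {"translation":[0,0,0],"turn":[0,0,0],"gripper":-1}
    - {"translation":[0,0,0],"turn":[0,0,0],"gripper":-1}

```text
time: 9.0
eef_pos: [0.5204, 0.1804, 0.0932]
orientation: [[-0.066, 0.976, 0.207], [0.998, 0.064, 0.015], [0.001, 0.208, -0.978]]
force: [0.2, -0.5, -0.2]
opening: 0.0853
grasp_force: 0.0
```

Request:
arm_command:
  steps:
    - {"translation":[0,0,0.4],"turn":[0,0,0],"gripper":-1}
    - {"translation":[0,0,0.2],"turn":[0,0,0],"gripper":-1}
    - {"translation":[0,0,0.1],"turn":[0,0,0],"gripper":-1}
    - {"translation":[0,0,0.05],"turn":[0,0,0],"gripper":-1}
    - {"translation":[0,0,0],"turn":[0,0,0],"gripper":-1}

```text
time: 9.5
eef_pos: [0.5267, 0.1808, 0.064]
orientation: [[-0.066, 0.976, 0.207], [0.998, 0.064, 0.015], [0.001, 0.208, -0.978]]
force: [-0.4, -0.6, 0.1]
opening: 0.0855
grasp_force: 0.0
```

Request:
arm_command:
  steps:
    - {"translation":[0,0,0.1],"turn":[0,0,0],"gripper":-1}
    - {"translation":[0,0,0.1],"turn":[0,0,0],"gripper":-1}
    - {"translation":[0,0,0],"turn":[0,0,0],"gripper":-1}

```text
time: 9.8
eef_pos: [0.5282, 0.1809, 0.0558]
orientation: [[-0.066, 0.976, 0.207], [0.998, 0.064, 0.015], [0.001, 0.207, -0.978]]
force: [-0.7, -0.2, -0.0]
opening: 0.0853
grasp_force: 0.0
```

Request:
arm_command:
  steps:
    - {"translation":[0,0,0.03],"turn":[0,0,0],"gripper":0.4}
    - {"translation":[0,0,0],"turn":[0,0,0],"gripper":1}
    - {"translation":[0,0,0],"turn":[0,0,0],"gripper":1}
    - {"translation":[0,0,0],"turn":[0,0,0],"gripper":1}
    - {"translation":[0,0,0],"turn":[0,0,0],"gripper":1}
    - {"translation":[0,0,0],"turn":[0,0,0],"gripper":1}
    - {"translation":[0,0,0],"turn":[0,0,0],"gripper":1}
    - {"translation":[0,0,0],"turn":[0,0,0],"gripper":1}

```text
time: 10.6
eef_pos: [0.5279, 0.181, 0.0552]
orientation: [[-0.066, 0.976, 0.206], [0.998, 0.064, 0.015], [0.001, 0.207, -0.978]]
force: [-6.9, -1.3, 9.7]
opening: 0.0186
grasp_force: 58.7
```

Gripped at 18.6 mm with 59 N. Lift 1 mm and drag up the slope along tool +y.

Request:
arm_command:
  steps:
    - {"translation":[0,0.05,-0.03],"turn":[0,0,0],"gripper":1}
    - {"translation":[0,0.15,0],"turn":[0,0,0],"gripper":1}
    - {"translation":[0,0.2,0],"turn":[0,0,0],"gripper":1}

```text
time: 10.9
eef_pos: [0.5445, 0.1821, 0.0597]
orientation: [[-0.066, 0.976, 0.207], [0.998, 0.064, 0.015], [0.001, 0.208, -0.978]]
force: [0.8, 0.5, -2.4]
opening: 0.0181
grasp_force: 58.9
```

```bash
python3 -c "
from asc import *
snap('i');asc('i','side',285,240,40,28);asc('i','top',165,212,50,30);print(robot.get_obs()['force'],robot.get_obs()['opening'])"
```

```text
side 285 240
240 --+**#**+--+*######***++**######****####
241 ---**##**++**######**+++**######***#####
242 ---+*##*****######**++++**##############
243 -.-+**##****######**++++*###############
244 -..-+*###**######**+++++*###############
245 -..-+*###########*++++++*###############
246 -..-+**#########**+++++**###############
247 ----++****######**++++***#############**
248 ----++****#####**+++++**#############***
249 ----+++****#*****++++**#######****#****+
250 -----+++***#*****YYY+**#**##**********++
251 .----+++**##*****YYYY*#*******++++++++++
252 .-----++**#***+++YYYY*#******+++++++++++
253 .------+**#**+++YYYY*##*****+++--+++++++
254 --------**#**+++YYYY*##*+***++--------++
255 --------+***++++YYYY*#**+**++----------+
256 --------+***+++YYYYY****+**++-----------
257 --------+***+++YYYYY***++**++-------+---
258 -------++**++++YYYYYY**+**+++-----------
259 -------++**+++YYYYYYY**+**++------------
260 -------++++++YYYYYYYY+++*+++------------
261 .-------+++++YYYYYYYYY+++++-------------
262 ...-------+++YYYYYYYYY+++++-------------
263 ....-------++YYYYYYYYYY+-------------+++
264 ...
[... 1177 characters left out ...]
0 ##########*********####YYYYYYYYY----------------..
231 ###########********#####*YYYYYYY------------------
232 ###########*********####*+------------------------
233 ############********###**+------------------------
234 ############********###*+-------------------------
235 ############********###*+-------------------------
236 #############*******###*--------------------------
237 #############*******###+--------------------------
238 #############*******##*+--------------------------
239 #############*******##*+--------------------------
240 ##############******##*---------------------------
241 ##############******#*+---------------------------
[ 0.09   0.133 -2.644] 0.01837871727932295
```

Coupon follows the fingers. Continue up the slope.

Request:
arm_command:
  steps:
    - {"translation":[0,0.2,0],"turn":[0,0,0],"gripper":1}
    - {"translation":[0,0.25,0],"turn":[0,0,0],"gripper":1}
    - {"translation":[0,0.25,0],"turn":[0,0,0],"gripper":1}
    - {"translation":[0,0.25,0],"turn":[0,0,0],"gripper":1}

```text
time: 11.4
eef_pos: [0.5821, 0.1845, 0.0677]
orientation: [[-0.066, 0.976, 0.208], [0.998, 0.064, 0.015], [0.001, 0.208, -0.978]]
force: [-0.2, -0.5, -2.9]
opening: 0.018
grasp_force: 59.0
```

Request:
arm_command:
  steps:
    - {"translation":[0,0.25,0],"turn":[0,0,0],"gripper":1}
    - {"translation":[0,0.25,0],"turn":[0,0,0],"gripper":1}
    - {"translation":[0,0.25,0],"turn":[0,0,0],"gripper":1}
    - {"translation":[0,0.25,0],"turn":[0,0,0],"gripper":1}
    - {"translation":[0,0.25,0],"turn":[0,0,0],"gripper":1}
    - {"translation":[0,0,0],"turn":[0,0,0],"gripper":1}
    - {"translation":[0,0,0],"turn":[0,0,0],"gripper":1}
    - {"translation":[0,0,0],"turn":[0,0,0],"gripper":1}

```text
time: 12.2
eef_pos: [0.6293, 0.1876, 0.0776]
orientation: [[-0.066, 0.976, 0.207], [0.998, 0.064, 0.015], [0.001, 0.207, -0.978]]
force: [0.5, -0.5, -2.9]
opening: 0.0181
grasp_force: 59.0
```

```bash
python3 -c "
from asc import *
snap('j');asc('j','top',140,160,90,60);asc('j','side',235,222,75,50)
print('expect s=100',proj('top',W(p,100,0,16)),proj('side',W(p,100,0,16)), [proj('top',W(p,100,y,16)) for y in(-60,60)])"
```

```text
top 140 160
160 ****#####################*+++**######################################***-.-**#############
161 ****######################*++**#***#####################******+++++++++-. .+**############
162 *****#####################******+++*######*****+++++++++++---..........    -+*############
163 *****######################*****+++*###**++---...........                  -+*############
164 *****######################*********###*-..                                -+*############
165 *****#######################*+**#######+.                                  -+*############
166 *****#######################*++**######*.                                  -+*############
167 *****#######################**+**######*-                                  -+*############
168 ******#######################*****######+.         ...                     -+*############
169 ******########################*****#####*-  .......--.                     -+*############
170 ******#########################*****####*-...--------..                    -+**###########
171 ******#########################******##
[... 8028 characters left out ...]
Y----------------..-----------------
265 #########*-...............YYYYYYYYYYYYYYY......--------.............-------
266 #########*-...............YYYYYYYYYYYYYYY............--....................
267 #########*-..............-YYYYYYYYYYYYYYY..................................
268 #########*-..............-YYYYYYYYYYYYYYY..................................
269 #########*-..............-YYYYYYYYYYYYYYY..................................
270 #########*+..............-YYYYYYYYYYYYYYY.............--...................
271 #########*+..............-YYYYYYYYYYYYYYYY............--...................
expect s=100 [179.578 186.836] [265.926 254.444] [array([207.555, 185.   ]), array([151.589, 188.672])]
```

Coupon sits at s ≈ 101, y ≈ -2 (top: right end col 208, centre row 186). Step 1 is met, so lift out.

Request:
arm_command:
  steps:
    - {"translation":[0,0.1,-0.4],"turn":[0,0,0],"gripper":1}
    - {"translation":[0,0.1,-0.6],"turn":[0,0,0],"gripper":1}
    - {"translation":[0,0.1,-0.8],"turn":[0,0,0],"gripper":1}
    - {"translation":[0,0,-0.8],"turn":[0,0,0],"gripper":1}
    - {"translation":[0,0,-0.8],"turn":[0,0,0],"gripper":1}
    - {"translation":[0,0,0],"turn":[0,0,0],"gripper":1}

```text
time: 12.9
eef_pos: [0.6143, 0.187, 0.2176]
orientation: [[-0.066, 0.975, 0.212], [0.998, 0.064, 0.018], [0.004, 0.213, -0.977]]
force: [1.2, 0.4, -1.4]
opening: 0.0182
grasp_force: 59.1
```

```bash
python3 -c "
from plan import *
print('coupon in chute world',W(p,101,-2,1), 'tool frame off', chuteR().T@(W(p,101,-2,1)-np.array([.6293,.1876,.0776])))
print('big balance front',atz('top',(437/1.4286,300/1.4286),.062),atz('top',(375/1.4286,305/1.4286),.062))
go([.47,.188,.22],chuteR()); go([.47,.188,.22],flatR(.066))"
```

```text
coupon in chute world [0.628 0.188 0.092] tool frame off [ 0.001  0.001 -0.014]
big balance front [ 0.58  -0.083  0.062] [0.572 0.014 0.062]
t 12.9 pos [0.614 0.187 0.218] F [ 1.205  0.428 -1.372] op 0.0182
turn units (tool) [ 0.042 -0.029 -0.006]  shift units if turned first [ 0.263 -3.508 -0.808]  in present axes [ 0.263 -3.504 -0.824]
t 12.9 pos [0.614 0.187 0.218] F [ 1.205  0.428 -1.372] op 0.0182
turn units (tool) [ 1.787 -0.03  -0.003]  shift units if turned first [ 0.263 -3.599 -0.061]  in present axes [ 0.263 -3.504 -0.824]
```

Request:
arm_command:
  steps:
    - {"translation":[0,0,0],"turn":[0.6,-0.01,0],"gripper":1}
    - {"translation":[0,0,0],"turn":[0.6,-0.01,0],"gripper":1}
    - {"translation":[0,0,0],"turn":[0.587,-0.01,0],"gripper":1}
    - {"translation":[0,-0.7,0],"turn":[0,0,0],"gripper":1}
    - {"translation":[0,-0.7,0],"turn":[0,0,0],"gripper":1}
    - {"translation":[0,-0.7,0],"turn":[0,0,0],"gripper":1}
    - {"translation":[-0.5,-0.7,0],"turn":[0,0,0],"gripper":1}
    - {"translation":[-0.8,-0.4,0],"turn":[0,0,0],"gripper":1}
    - {"translation":[-0.8,0,0],"turn":[0,0,0],"gripper":1}
    - {"translation":[-0.8,0,0],"turn":[0,0,0],"gripper":1}

```text
time: 13.9
eef_pos: [0.4926, 0.0614, 0.214]
orientation: [[-0.066, 0.998, -0.005], [0.998, 0.066, -0.003], [-0.002, -0.005, -1.0]]
force: [0.7, 0.8, -3.0]
opening: 0.0182
grasp_force: 59.8
```

Request:
arm_command:
  steps:
    - {"translation":[-0.8,0,0],"turn":[0,0,0],"gripper":1}
    - {"translation":[-0.8,0,0],"turn":[0,0,0],"gripper":1}
    - {"translation":[-0.8,0,0],"turn":[0,0,0],"gripper":1}
    - {"translation":[-0.8,0,0],"turn":[0,0,0],"gripper":1}
    - {"translation":[-0.8,0,0],"turn":[0,0,0],"gripper":1}
    - {"translation":[-0.8,0,0],"turn":[0,0,0],"gripper":1}
    - {"translation":[-0.8,0,0],"turn":[0,0,0],"gripper":1}
    - {"translation":[-0.8,0,0],"turn":[0,0,0],"gripper":1}
    - {"translation":[0,0,0],"turn":[0,0,0],"gripper":1}

```text
time: 14.8
eef_pos: [0.5092, -0.1974, 0.2143]
orientation: [[-0.061, 0.998, -0.005], [0.998, 0.061, -0.005], [-0.004, -0.006, -1.0]]
force: [0.1, -0.8, -2.8]
opening: 0.0177
grasp_force: 59.8
```

```bash
python3 -c "
from plan import *
go([.4615,-.212,.12],flatR(.066))"
```

```text
t 14.8 pos [ 0.509 -0.197  0.214] F [ 0.123 -0.85  -2.756] op 0.0177
turn units (tool) [-0.048  0.036 -0.045]  shift units if turned first [-0.286 -1.213  2.359]  in present axes [-0.282 -1.198  2.367]
```

Request:
arm_command:
  steps:
    - {"translation":[-0.14,-0.6,0.3],"turn":[-0.05,0.04,-0.045],"gripper":1}
    - {"translation":[-0.14,-0.6,0.6],"turn":[0,0,0],"gripper":1}
    - {"translation":[0,0,0.6],"turn":[0,0,0],"gripper":1}
    - {"translation":[0,0,0.6],"turn":[0,0,0],"gripper":1}
    - {"translation":[0,0,0.4],"turn":[0,0,0],"gripper":1}
    - {"translation":[0,0,0.2],"turn":[0,0,0],"gripper":1}
    - {"translation":[0,0,0],"turn":[0,0,0],"gripper":1}
    - {"translation":[0,0,0],"turn":[0,0,0],"gripper":1}

```text
time: 15.6
eef_pos: [0.463, -0.2074, 0.1075]
orientation: [[-0.071, 0.997, 0.001], [0.997, 0.071, 0.002], [0.002, 0.001, -1.0]]
force: [-0.6, 1.0, -2.3]
opening: 0.0178
grasp_force: 59.8
```

```bash
python3 -c "
from asc import *
go([.4615,-.212,.1],flatR(.066))
snap('k')
X=robot.get_obs()['eef_pos'];C=X+[0,0,.03]
for n in('top','side'):
  print(n,'ends',[proj(n,C+[a*.066,-a,0]).round(1) for a in(-.06,.06)],'pan',proj(n,[.4625,-.211,.068]).round(1))
asc('k','top',330,225,80,75);asc('k','side',280,150,80,60)"
```

```text
t 15.6 pos [ 0.463 -0.207  0.107] F [-0.649  1.013 -2.313] op 0.0178
turn units (tool) [ 0.01  -0.018  0.04 ]  shift units if turned first [-0.112 -0.046  0.186]  in present axes [-0.112 -0.047  0.186]
top ends [array([340.9, 264. ]), array([401., 260.])] pan [365.6 262.9]
side ends [array([319.1, 170.4]), array([312.5, 151.1])] pan [314.9 179.2]
top 330 225
225 ***************************************#########**###########################***
226 *************************************#######********###################**###****
227 ***********************************#######*****++++**##################*###*****
228 *********************************#*#######*****+++++*#################**###*****
229 ********************************##########****++--+*#################**###******
230 ******************************############*****+++**#################**##*******
231 *****************************######*****###*****+**#################***#********
232 ***********************************+++-+*#####****#################***##********
233 ****************************++++--......+######**######
[... 10048 characters left out ...]
------------+*######
202 ################**+--.........-----------------------------------------++*######
203 ################**++---------------------------------------------------+*#######
204 #################*++---------------------------------------------+++++++*#######
205 #################**+-------------------------------------++++++++++******#######
206 ##################*+----------------------------+++++++++++***********##########
207 ##################*++------------------+++++++++++************##################
208 *#################**+---------+++++++++++***********############################
209 *##################*+++++++++++++*************##################################
```

The coupon's left end (top col 339, rows 255–273; side near end cols 313–326) agrees with TCP + 14 mm for the underside and about +1.5 mm in y. Shift and descend to just above the pan.

Request:
arm_command:
  steps:
    - {"translation":[-0.125,0,0.3],"turn":[0.01,-0.018,0.04],"gripper":1}
    - {"translation":[0,0,0.3],"turn":[0,0,0],"gripper":1}
    - {"translation":[0,0,0.2],"turn":[0,0,0],"gripper":1}
    - {"translation":[0,0,0.15],"turn":[0,0,0],"gripper":1}
    - {"translation":[0,0,0.1],"turn":[0,0,0],"gripper":1}
    - {"translation":[0,0,0],"turn":[0,0,0],"gripper":1}
    - {"translation":[0,0,0],"turn":[0,0,0],"gripper":1}

```text
time: 16.4
eef_pos: [0.4633, -0.2124, 0.0651]
orientation: [[-0.066, 0.998, -0.0], [0.998, 0.066, 0.0], [0.0, -0.0, -1.0]]
force: [-0.1, 0.6, -2.0]
opening: 0.0181
grasp_force: 59.9
```

```bash
python3 -c "
from asc import *
go([.4625,-.2125,.058],flatR(.066))
snap('l')
X=robot.get_obs()['eef_pos'];C=X+[0,.0015,.014]
print('side near bottom',proj('side',C+[-.004,.06,0]),'pan near rim',proj('side',[.4625-.004,-.211+.0605,.068]))
asc('l','side',295,170,50,28)
s=cv2.imread('pics/l_side.png')[150:225,270:370];cv2.imwrite('pics/l.png',cv2.resize(s,None,fx=8,fy=8,interpolation=cv2.INTER_CUBIC))"
```

```text
t 16.4 pos [ 0.463 -0.212  0.065] F [-0.073  0.584 -2.013] op 0.0181
turn units (tool) [-0.002 -0.001 -0.001]  shift units if turned first [-0.001 -0.019  0.178]  in present axes [-0.001 -0.019  0.178]
side near bottom [318.034 186.413] pan near rim [318.171 189.609]
side 295 170
170 #########**********YYYY*******#####***********####
171 #######************YYYYY****************+++++**###
172 #####****+++++****+YYYYY*****+++*++++++++---++*###
173 ####***+++++++***++YYYYY*+**+++++++---+-----++*###
174 *****++++++++++**++YYYYY+++++++++++--++++---++**##
175 +++++++++++++++++++YYYYYY+++++++++++++++++-+++**##
176 -+++++++++++++++++YYYYYYYY++++++++++++++++++++***#
177 --++++++++++++++++YYYYYYYYYY++++++++++++*+++++****
178 ---+++++++++++++++YYYYYYYYYYY++++++++++++*++++****
179 .----++++++++++++YYYYYYYYYYYY++++++++++++**+******
180 ..------++-++++++YYYYYYYYYYYYY+++++++++++*********
181 ..-...---------++YYYYYYYYYYYYY++++++++++++**####**
182 ..-.........-----+YYYYYYYYYYYY++++++++++++**####**
183  .-.............--YYYYYYYYYYYY++++-------++**####*
184  .-.............--+YYYYYYYYYYY------.-----+**#####
185  ..--............-+YYYYYYYYYY-----....-----+**####
186   .----..........-+YYYYYYYYY+--......------+**####
187 . ..----.........--++++++++++-......--------+**###
188 . ...------......--+++++++++--.....----....--+**##
189 .  ...-------....--++++++++++--------...   ..-+***
190 -.   ..-------------------+++-------..       .-+++
191 -.    ...-------------------------...        ..---
192 -..    .....---------------------...           ...
193 +-.       .....--------------.....                
194 +-.          ..................                   
195 +--.                ...                           
196 ++-.                                              
197 *+-..                                        .....
```

View pics/l.png

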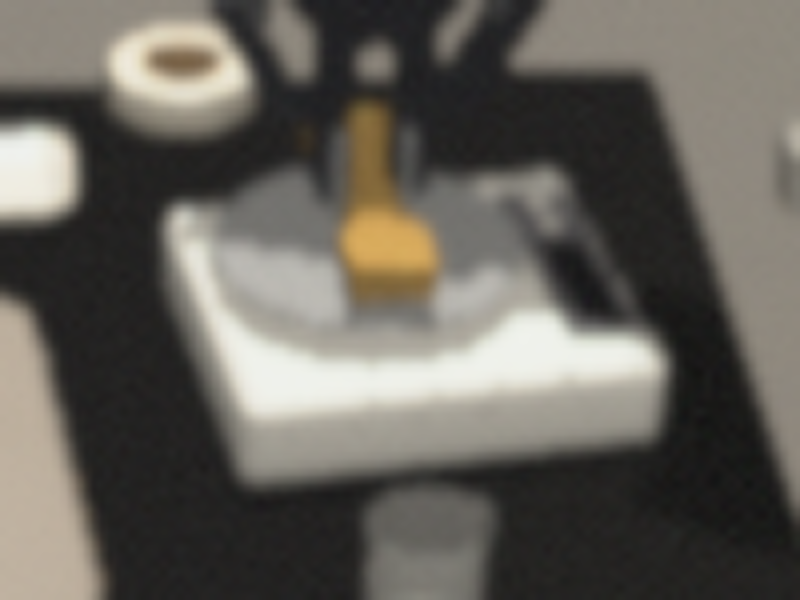

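The picture shows the coupon held level about 10 mm over the pan (near end at (390,285), its shadow at (390,312)), centred. Lower on carefully.

Request:
arm_command:
  steps:
    - {"translation":[0,0,0.075],"turn":[0,0,0],"gripper":1}
    - {"translation":[0,0,0.075],"turn":[0,0,0],"gripper":1}
    - {"translation":[0,0,0],"turn":[0,0,0],"gripper":1}
    - {"translation":[0,0,0],"turn":[0,0,0],"gripper":1}

```text
time: 16.9
eef_pos: [0.4632, -0.2123, 0.059]
orientation: [[-0.066, 0.998, -0.001], [0.998, 0.066, 0.0], [0.0, -0.001, -1.0]]
force: [-0.7, -0.0, -2.0]
opening: 0.018
grasp_force: 59.9
```

Request:
arm_command:
  steps:
    - {"translation":[0,0,0.03],"turn":[0,0,0],"gripper":1}
    - {"translation":[0,0,0],"turn":[0,0,0],"gripper":1}
    - {"translation":[0,0,0],"turn":[0,0,0],"gripper":1}

```text
time: 17.2
eef_pos: [0.4632, -0.2124, 0.0578]
orientation: [[-0.066, 0.998, -0.0], [0.998, 0.066, 0.0], [0.0, -0.0, -1.0]]
force: [-0.2, 0.3, -2.5]
opening: 0.0182
grasp_force: 59.9
```

Request:
arm_command:
  steps:
    - {"translation":[0,0,0.03],"turn":[0,0,0],"gripper":1}
    - {"translation":[0,0,0],"turn":[0,0,0],"gripper":1}
    - {"translation":[0,0,0],"turn":[0,0,0],"gripper":1}

```text
time: 17.5
eef_pos: [0.4632, -0.2123, 0.0566]
orientation: [[-0.066, 0.998, -0.0], [0.998, 0.066, 0.0], [0.0, -0.0, -1.0]]
force: [0.0, 0.2, -2.7]
opening: 0.0183
grasp_force: 59.9
```

Request:
arm_command:
  steps:
    - {"translation":[0,0,0.03],"turn":[0,0,0],"gripper":1}
    - {"translation":[0,0,0],"turn":[0,0,0],"gripper":1}
    - {"translation":[0,0,0],"turn":[0,0,0],"gripper":1}

```text
time: 17.8
eef_pos: [0.4632, -0.2123, 0.0554]
orientation: [[-0.066, 0.998, -0.0], [0.998, 0.066, 0.0], [0.0, -0.0, -1.0]]
force: [-0.1, 0.3, -2.1]
opening: 0.0177
grasp_force: 59.9
```

Request:
arm_command:
  steps:
    - {"translation":[0,0,0.03],"turn":[0,0,0],"gripper":1}
    - {"translation":[0,0,0],"turn":[0,0,0],"gripper":1}
    - {"translation":[0,0,0],"turn":[0,0,0],"gripper":1}

```text
time: 18.1
eef_pos: [0.4632, -0.2123, 0.0542]
orientation: [[-0.066, 0.998, -0.0], [0.998, 0.066, 0.0], [0.0, -0.0, -1.0]]
force: [0.5, -0.7, -2.9]
opening: 0.0179
grasp_force: 59.9
```

Request:
arm_command:
  steps:
    - {"translation":[0,0,0.03],"turn":[0,0,0],"gripper":1}
    - {"translation":[0,0,0],"turn":[0,0,0],"gripper":1}
    - {"translation":[0,0,0],"turn":[0,0,0],"gripper":1}

```text
time: 18.4
eef_pos: [0.4632, -0.2124, 0.0531]
orientation: [[-0.066, 0.998, -0.0], [0.998, 0.066, 0.0], [0.0, -0.0, -1.0]]
force: [-0.5, 0.2, -0.6]
opening: 0.0178
grasp_force: 60.0
```

Request:
arm_command:
  steps:
    - {"translation":[0,0,0.02],"turn":[0,0,0],"gripper":1}
    - {"translation":[0,0,0],"turn":[0,0,0],"gripper":1}
    - {"translation":[0,0,0],"turn":[0,0,0],"gripper":1}

```text
time: 18.7
eef_pos: [0.4632, -0.2124, 0.0523]
orientation: [[-0.066, 0.998, -0.0], [0.998, 0.066, 0.0], [0.0, -0.0, -1.0]]
force: [0.7, -0.1, 0.2]
opening: 0.0183
grasp_force: 60.2
```

Contact: the force rose by about 2.5 N, roughly the coupon's weight. Release gently and retreat straight up.

Request:
arm_command:
  steps:
    - {"translation":[0,0,0],"turn":[0,0,0],"gripper":0.45}
    - {"translation":[0,0,0],"turn":[0,0,0],"gripper":0.3}
    - {"translation":[0,0,0],"turn":[0,0,0],"gripper":0.1}
    - {"translation":[0,0,0],"turn":[0,0,0],"gripper":-0.2}
    - {"translation":[0,0,0],"turn":[0,0,0],"gripper":-0.5}
    - {"translation":[0,0,0],"turn":[0,0,0],"gripper":-0.5}
    - {"translation":[0,0,0],"turn":[0,0,0],"gripper":-0.5}

```text
time: 19.4
eef_pos: [0.4632, -0.2123, 0.0522]
orientation: [[-0.066, 0.998, -0.0], [0.998, 0.066, 0.0], [0.0, -0.0, -1.0]]
force: [-0.1, -0.0, -0.3]
opening: 0.0642
grasp_force: 0.0
```

Request:
arm_command:
  steps:
    - {"translation":[0,0,-0.1],"turn":[0,0,0],"gripper":-0.5}
    - {"translation":[0,0,-0.2],"turn":[0,0,0],"gripper":-0.5}
    - {"translation":[0,0,-0.4],"turn":[0,0,0],"gripper":-0.5}
    - {"translation":[0,0,-0.7],"turn":[0,0,0],"gripper":-0.5}
    - {"translation":[0,0,-0.7],"turn":[0,0,0],"gripper":-0.5}
    - {"translation":[0,0,-0.7],"turn":[0,0,0],"gripper":-0.5}
    - {"translation":[0.8,0,-0.4],"turn":[0,0,0],"gripper":-0.5}
    - {"translation":[0.8,0,0],"turn":[0,0,0],"gripper":-0.5}
    - {"translation":[0.8,0,0],"turn":[0,0,0],"gripper":-0.5}
    - {"translation":[0.8,0,0],"turn":[0,0,0],"gripper":-0.5}

```text
time: 20.4
eef_pos: [0.4546, -0.0835, 0.1811]
orientation: [[-0.066, 0.998, 0.001], [0.998, 0.066, 0.0], [0.0, 0.001, -1.0]]
force: [1.1, 0.7, -0.1]
opening: 0.0643
grasp_force: 0.0
```

Request:
arm_command:
  steps:
    - {"translation":[0.8,0,0],"turn":[0,0,0],"gripper":-0.5}
    - {"translation":[0.8,0,0],"turn":[0,0,0],"gripper":-0.5}
    - {"translation":[0.8,0,0],"turn":[0,0,0],"gripper":-0.5}
    - {"translation":[0,0,0],"turn":[0,0,0],"gripper":-0.5}
    - {"translation":[0,0,0],"turn":[0,0,0],"gripper":-0.5}

```text
time: 20.9
eef_pos: [0.4485, 0.0115, 0.1808]
orientation: [[-0.067, 0.998, 0.0], [0.998, 0.067, 0.0], [0.0, 0.0, -1.0]]
force: [0.5, -0.7, 0.3]
opening: 0.0639
grasp_force: 0.0
```

```bash
python3 -c "
from asc import *
snap('m')
for n,(x,y,w,h) in {'top':(320,225,100,80),'side':(280,140,80,70)}.items():
  i=cv2.imread(f'pics/m_{n}.png')[y:y+h,x:x+w].astype(int);r,c=np.nonzero((i[:,:,2]-i[:,:,0])>45)
  print(n,'yellow n',len(r),'ext',c.min()+x,c.max()+x,r.min()+y,r.max()+y,'mid',(c.min()+c.max())/2+x,(r.min()+r.max())/2+y,'mean',c.mean()+x,r.mean()+y,'pan exp',proj(n,[.4625,-.211,.082]))
  if n=='top':print(atz('top',((c.min()+c.max())/2+x,r.mean()+y),.082))
o=robot.get_obs();print(o['time'],o['eef_pos'],o['force'],o['opening']);asc('m','side',285,155,65,42)"
```

```text
top yellow n 776 ext 338 394 253 272 mid 366.0 262.5 mean 366.04252577319585 262.75515463917526 pan exp [366.929 262.806]
[ 0.463 -0.209  0.082]
side yellow n 210 ext 290 324 157 190 mid 307.0 173.5 mean 314.26666666666665 178.34761904761905 pan exp [315.039 175.408]
21.0 [0.449 0.01  0.181] [ 0.72  -0.593 -0.105] 0.06430717880503267
side 285 155
155 .  .......... ..------+**#**++---+**########################*++--
156   ..--++----.   .-----+**##*++--++*####################****##*++-
157   .-+YYYYYY-.   .-----+**##**+--+**####################****##*+++
158   ..-++YY++-.   .--++++**##**++++*#####################****##**++
159    ..-----...   .-+++++*####*+++**#####################****###***
160 .   .......   ..-+******####*****###############################*
161 -.....     ....-+**##############################################
162 ---.........---++*###############################################
163 ++------------++**###############################################
164 +++---------++++**###############################################
165 *++++++-++++++***######***#####################
[... 1488 characters left out ...]

187 #####**+-.. ..---.........--YYYYYYYYYYY--.....---.   .-+**##**++*
188 #####**++-. ...----........-+YYYYYYYYYY--...----.     .-+**#**+++
189 ######*++-.. ...------.....-+YYYYYYYYYY--.-----..     .-+******++
190 ######**+--.   ..------------YYYYYY++++-------..       .-+++++++-
191 #######*++-.    ...----------+++++++--------...         .------..
192 #######**+-..    .....---------------------...           ....    
193 #######**++-.       .....--------------.....                     
194 ########*++-.          ......----........                        
195 ########**+--.             ........                              
196 #########*++-.                                                  .
```

Coupon rests on the pan about 2 mm from its centre, and the gripper is clear. Handing in.

```bash
python3 -c "
from cell import robot
print(robot.hand_in())"
```

```text
the job is handed in; nothing more can be done
None
```

The coupon was drawn up clear of the lips, lifted out and laid flat on the small balance's pan, about 2 mm from its centre by the top camera. The arm passed well above the beaker, and the job is handed in (no verdict was returned).

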